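# Click the battery pack into the charger bay that still holds

## Robot

A 7-joint arm with a two-finger parallel gripper is mounted at the origin on the work surface. World frame = base frame: x ahead of the robot, y to its left, z up, the work surface at z = 0. Lengths are in mm, angles in rad, forces in N, time in s.
With the tool pointing down it reaches from about 350 to 900 mm from the base axis. Payload 8.1 kg.
Tool frame: the origin (TCP) lies between the finger pads; the fingertips stand 19 mm ahead of it and the grasp point (between the pads) is the TCP; z points along the fingers, y is the line along which they close (so a half turn about z gives the same grasp; the last joint's range is limited). The gripper opens to 85 mm and grips with 20 to 120 N. Pads are 22 mm wide; open, the fingers measure 114 mm over their backs; the gripper's body (76 mm by 85 mm) begins 54 mm behind the grasp point. The pads swing forward as they close: fully open they stand 13 mm farther back than shut.
Start: joints at [-1.425, 0.434, 0.025, 1.573, -0.012, 1.134, -0.075], TCP at [153.927, 605.761, 250.323] pointing down, gripper open.
Joint ranges: [-2.62, 2.62], [-0.44, 2.09], [-1.27, 1.32], [0.08, 2.57], [-1.32, 4.46], [0.12, 2], [-2.74, 2.74]. Speed limits (rad/s): [2.22, 2.22, 3.01, 3.01, 3.14, 3.14, 3.14].

## Interface

Orientations are given as a unit quaternion [x, y, z, w].
In Python, from cell import env gives the robot as it stands. The module is installed in compiled form; this text tells all that it offers.
- The arm moves only by the tool move_arm, never from a script. Its argument "increments" is text: rows parted by semicolons, each of 7 numbers parted by spaces: the shift along the tool's x, y, z in cm, then the turn, a rotation vector about the tool's x, y, z in degrees, then the opening, from -1 (shut) to 1 (fully open). In form: tx ty tz wx wy wz fingers; .... A call has 1 to 12 rows; each row shifts and turns the commanded pose from where the row before left it, along the tool's axes as they then stand; what a row does not reach is not made up. A row lasts 1/8 s, in which the tool goes at most 62.5 mm and 10.7 degrees, less where a joint would pass 70% of its speed; a pose out of reach is approached as far as the arm can. A call with a gripper value outside its range is refused whole. The fingers move at their own pace and stop on an object; the grip force is fixed at half the most. Time passes only in rows, so rows that do not move let the fingers close. It gives the time, the measured TCP pose, the force, the opening and the grip force at its end, in the units of the state.
- env.sense(): the state, without advancing time (a new reading comes with each control period).
- env.capture(name): name is "side" or "top" or "wrist"; returns a dict with "frame" (420x560x3 uint8, red, green, blue), "depth" (420x560 float32, mm along the optical axis (not along the pixel's ray), 0 where there is no reading), "fx", "fy", "cx", "cy" (pixels), "position" and "attitude" of the camera in the world. Camera axes: x right, y up, looking along -z (the intrinsics and any distortion apply to the point x, -y, -z); pixel columns grow to the right and rows downward; lengths in mm; the calibration is good to about 2 mm. A picture is of the moment at which its call begins.
- env.sign_off(): hands the job in; it is judged then, once.
The state is a dict: "time": time; "joints": joint angles; "joint_velocities": joint speeds; "tau": joint torques, N m; "tool_pos": TCP position; "orientation": TCP orientation; "ft_force": force on the tool from outside, world axes, zero at the start; "wrist_torque": the same for the moment, N m; "grip_width": finger opening in mm; "grasp_force": force on a finger pad.
Only numpy, scipy, OpenCV 4.12 (cv2) and the standard library are available. Lean on these libraries where they do the work, as an engineer would, in place of code of your own. Each camera call takes 0.05 s, during which the arm holds its last target. There are 200 camera calls.

## Task

Put the loose battery pack on charge: stand it in a bay of the three-bay charger and push it down past the sprung ball in the bay's side until it clicks and stays down on its own. The ball catches of two of the bays are worn out and let the sprung contacts lift the pack again; all three look alike, so try them until you find the one that holds, and leave the pack clicked home there with nothing touching it. Do not disturb the other things on the bench.

Things in the scene. Friction and masses are not known exactly. Their poses are not given: they have to be found in the camera images.
- pack: Black upright battery pack, 36 mm (x) by 24 mm (y) by 80 mm high (z), 100 g, thin grey bands near its top. Origin: centre of its underside. Foot edges along y rounded. Across its +x and -x faces runs a groove 3 mm deep, 10 mm high, centred 26 mm above the underside, for the bay's ball; half a turn makes no difference. Only its top 38 mm stays clear of the charger: grip it there.
- charger: Grey charger fixed on the bench, 72 mm (x) by 176 mm (y) by 55 mm high; catch housings stick out 17 mm on its +x side. Origin: centre of its underside. Three upright bays in a row along y, 38 mm (x) by 26 mm (y) inside, with a 4 mm wide 45 degree lead-in round each mouth. The pack goes in upright, its x along the charger's x. Which bay has the good catch changes and cannot be seen.
- bay_left (a point): Mouth centre of the left bay (charger y +50 mm), at rim height, 55 mm above the bench; axes as the charger's. In each bay a pack clicked home has its underside 38 mm below this point (42 mm stand above the rim); a hard stop lies 4 mm deeper. A sprung contact plate (2 N at first touch, 4 N at home) lifts a pack that is not held until its underside is 28 mm below this point.
- bay_middle (a point): Mouth centre of the middle bay (charger y 0), at rim height; the same as the left bay. In each bay's +x wall, 13 mm below the rim, a 12 mm steel ball sticks out 4.5 mm. A push of about 10 N takes the pack's foot past the good one, which then rubs on the pack and snaps into the groove at home; a worn one gives almost no resistance and does not hold.
- bay_right (a point): Mouth centre of the right bay (charger y -50 mm), at rim height; the same as the left bay.
- specimen_jar: Lidded specimen jar, 60 mm across, 85 mm high; a bystander. Origin at the centre of its underside.
- pen_cup: Black cup of pens, 72 mm across, cup 95 mm high, pens to 131 mm; a bystander. Origin at the centre of its underside.
- powder_tub: Flat lidded tub of black powder, 94 by 74 by 38 mm high; a bystander. Origin at the centre of its underside.
Mind the look-alikes: they are no part of the job. What is shaped like the charger but blue or pink is not meant.

How it is judged:
By the outcome, as a careful person would: the job done as asked, in the order asked, and still so for the second after the job is handed in, with the robot touching nothing.
It also fails if it takes over 51 s, if anything falls off the work surface, if the arm or the gripper's body presses on something with over 40 N, if the wrist force passes 120 N, or if a joint passes its speed limit or range.

## Working session

There is one attempt and no reset: what is moved stays moved. The work goes in short steps, Python scripts to look and compute and a tool call to move; the robot and the scene stay as the last step left them, time stands still between calls to the robot, and variables do not carry over. Pictures are saved under pics/ and viewed, at most 10 in all, crops included, and the job is handed in when it is done.

Besides the shell and the picture viewer there is one more tool, called after ">>>" as a command line: name --argument value ..., lists and objects as JSON in quotes. move_arm: Moves the arm, as the interface text tells. Its arguments: {"type":"object","properties":{"increments":{"type":"string"}},"required":["increments"]}

```bash
mkdir -p pics; cat > h.py <<'E'
import numpy as np, cv2
from cell import env
from scipy.spatial.transform import Rotation as R
def att(a):
    a=np.array(a); return R.from_quat(a).as_matrix() if a.size==4 else a.reshape(3,3)
def cloud(c):
    d=c["depth"]; v,u=np.mgrid[:420,:560]
    P=np.stack([(u-c["cx"])/c["fx"]*d,-(v-c["cy"])/c["fy"]*d,-d],-1)
    W=P@att(c["attitude"]).T+np.array(c["position"]); W[d==0]=np.nan
    return W
E
python3 - <<'E'
from h import *
ims=[]
for n in ["top","side"]:
    c=env.capture(n); np.savez("pics/"+n,**{k:np.array(v) for k,v in c.items()})
    cv2.imwrite(f"pics/{n}.png",c["frame"][:,:,::-1]); print(n,c["position"],c["attitude"],c["fx"],[k for k in c])
s=env.sense();print(s)
E
```

```text
top [ 317.33349865   -7.82000822 1180.50601998] [ 0.03888586 -0.02968398 -0.70000452  0.71246082] 438.7721062317256 ['frame', 'depth', 'fx', 'fy', 'cx', 'cy', 'position', 'attitude']
side [ -67.9747763  -696.31964168  703.11577013] [ 0.42164338 -0.14744457 -0.27624826  0.85097818] 386.4150569362643 ['frame', 'depth', 'fx', 'fy', 'cx', 'cy', 'position', 'attitude']
{'time': 0.1, 'joints': array([-1.42460517,  0.43514435,  0.02496797,  1.57399879, -0.01161266,
        1.1340176 , -0.07507335]), 'joint_velocities': array([-0.00061367, -0.00122176,  0.00193246, -0.00210975,  0.00013973,
        0.00106179,  0.0006478 ]), 'tau': array([ 2.84920163e-03, -6.71757889e+01,  1.02786139e+00, -3.16900206e+01,
        1.56808121e-02,  7.22989003e-03, -2.39813170e-05]), 'tool_pos': array([153.8313308 , 605.32986812, 249.61275564]), 'orientation': array([ 1.24096282e-01,  9.92269926e-01, -7.10847895e-04, -3.07364575e-05]), 'ft_force': array([ 0.28205133,  0.68829339, -0.10482948]), 'wrist_torque': array([-0.0164047 , -0.03677419, -0.04268621]), 'grasp_force': 0.0, 'grip_width': 85.1836865374227}
```

View pics/top.png

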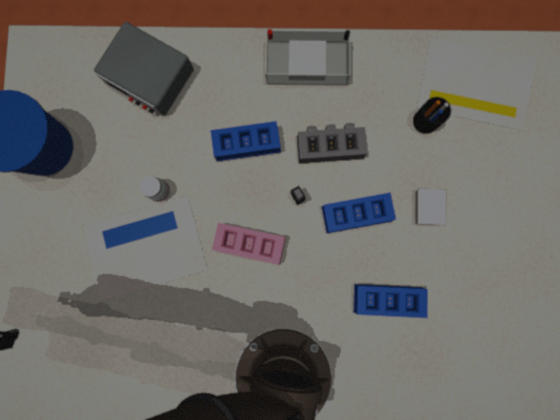

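View pics/side.png

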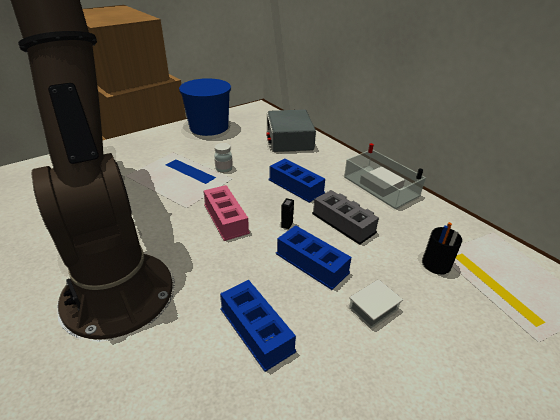

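The top view shows the grey charger at (332,143), housings on its +x side. The blue ones at (247,141), (359,212) and (391,300) and the pink one at (248,243) are decoys. The only pack candidate is the black object at (298,195). The black pen cup is at (432,114) and the jar at (154,188).

```bash
python3 - <<'E'
from h import *
c=dict(np.load("pics/top.npz")); W=cloud(c)
def fit(u0,u1,v0,v1,z0,z1,name):
    w=W[v0:v1,u0:u1].reshape(-1,3); m=(w[:,2]>z0)&(w[:,2]<z1); p=w[m][:,:2].astype(np.float32)
    r=cv2.minAreaRect(p); print(name,len(p),r,np.median(w[m][:,2]),p.mean(0))
    if len(p)<3000:
        pass
fit(282,315,178,212,65,95,"pack top")
fit(290,375,115,170,45,65,"charger top")
for n,b in dict(bl=(205,290,115,165),bl2=(315,402,188,236),pink=(205,290,218,268)).items(): fit(*b,45,65,n)
s=dict(np.load("pics/side.npz")); S=cloud(s)
w=S[190:235,270:302].reshape(-1,3); m=(w[:,2]>15)&(w[:,2]<95); p=w[m]; t=p[p[:,2]>74]
print("side pack",np.nanmax(p[:,2]),cv2.minAreaRect(p[:,:2].astype(np.float32)),cv2.minAreaRect(t[:,:2].astype(np.float32)),len(t))
w=S[180:250,305:385].reshape(-1,3); p=w[(w[:,2]>50)&(w[:,2]<60)];print("side charger",cv2.minAreaRect(p[:,:2].astype(np.float32)),np.median(p[:,2]))
a=cv2.resize(c["frame"][110:220,270:380],(590,590),interpolation=cv2.INTER_CUBIC)
cv2.imwrite("pics/crop.png",a[:,:,::-1])
E
```

```text
pack top 146 ((470.6685485839844, -31.4716796875), (36.38288116455078, 24.150615692138672), 31.434673309326172) 80.34107545052768 [469.91074  -31.493275]
charger top 1622 ((617.5453491210938, -118.25171661376953), (90.00728607177734, 176.34642028808594), 5.158407211303711) 54.43858032122466 [ 613.11237  -118.826324]
bl 1468 ((616.8623657226562, 109.576171875), (74.187255859375, 176.32498168945312), 8.746489524841309) 54.61867226274421 [616.2488   109.397514]
bl2 1512 ((429.2574157714844, -190.7647705078125), (72.27952575683594, 177.51571655273438), 11.430723190307617) 54.95624650861521 [ 428.97726 -190.2532 ]
pink 1491 ((343.6248474121094, 94.71228790283203), (176.42027282714844, 71.94489288330078), 79.01077270507812) 54.73046386731767 [343.44275  94.57015]
side pack 80.52148323310314 ((494.9803771972656, -20.10218048095703), (258.7674560546875, 56.4898681640625), 50.34690475463867) ((468.9013671875, -32.08300018310547), (40.77284240722656, 25.159887313842773), 34.003170013427734) 83
side charger ((609.4845581054688, -131.4269561767578), (332.3422546386719, 241.60678100585938), 50.24702072143555) 53.01506670104925
```

View pics/crop.png

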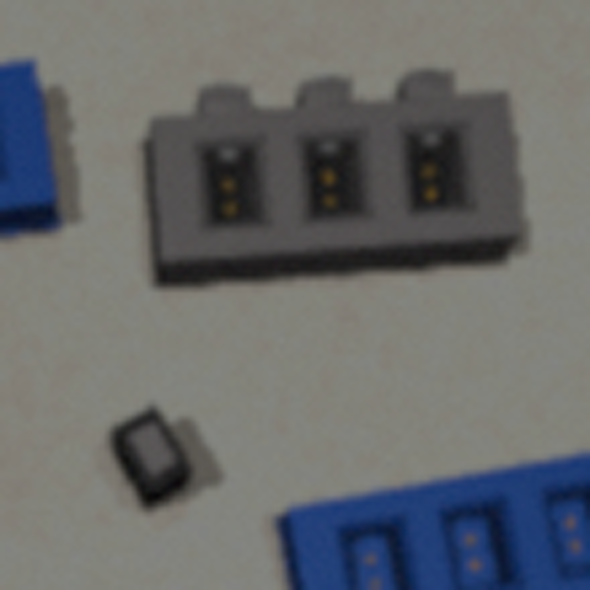

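The crop confirms it: grey charger with three housings, and the black pack with its grey top at (150,455) in the crop. The measured sizes are 36.4×24.2 mm at 80 mm high for the pack and 176×90 mm at 54.4 mm for the charger, housings included. I'll grip across the pack's x faces (yaw 31.4°).

>>> move_arm --increments "0 0 0 0 0 8.9 1; 0 0 0 0 0 8.9 1; 0 0 0 0 0 8.9 1; 0 0 0 0 0 8.9 1; 0 0 0 0 0 8.7 1; -5.4 -0.47 0 0 0 0 1; -5.4 -0.47 0 0 0 0 1; -5.4 -0.47 0 0 0 0 1; -5.4 -0.47 0 0 0 0 1; -5.4 -0.47 0 0 0 0 1; -5.4 -0.47 0 0 0 0 1; -5.4 -0.47 0 0 0 0 1"

```text
time: 1.6
tool_pos: [323.5, 264.3, 250.3]
orientation: [0.489, 0.872, 0.0, -0.0]
ft_force: [0.7, -0.0, 0.4]
grip_width: 85.7
grasp_force: 0.0
```

>>> move_arm --increments "-5.4 -0.47 0 0 0 0 1; -5.4 -0.47 0 0 0 0 1; -5.4 -0.47 0 0 0 0 1; -5.4 -0.47 0 0 0 0 1; -5.4 -0.47 0 0 0 0 1; -5.4 -0.47 0 0 0 0 1; 0 0 0 0 0 0 1; 0 0 0 0 0 0 1"

```text
time: 2.6
tool_pos: [467.5, -24.7, 249.9]
orientation: [0.489, 0.872, -0.0, -0.001]
ft_force: [-0.9, 0.2, -1.0]
grip_width: 85.2
grasp_force: 0.0
```

```bash
cat >> h.py <<'E'
def go(x,y,z,yaw,s=None):
    "tool shift in cm and wz in deg to reach a downward pose whose tool y lies at yaw (deg)"
    s=s or env.sense(); M=R.from_quat(s["orientation"]).as_matrix()
    d=M.T@(np.array([x,y,z])-s["tool_pos"])/10
    a=np.radians(yaw); Y=np.array([np.cos(a),np.sin(a),0]); Z=np.array([0,0,-1.]); T=np.stack([np.cross(Y,Z),Y,Z],1)
    print("t",s["time"],"pos",s["tool_pos"].round(1),"F",s["ft_force"].round(1),"w",round(s["grip_width"],1),"g",round(s["grasp_force"],1))
    print("shift cm",d.round(2),"turn",np.degrees(R.from_matrix(M.T@T).as_rotvec()).round(2))
E
python3 - <<'E'
from h import *
go(470.7,-31.5,65,31.4)
c=env.capture("wrist"); np.savez("pics/w1",**{k:np.array(v) for k,v in c.items()})
cv2.imwrite("pics/w1.png",c["frame"][:,:,::-1]); W=cloud(c); print(c["position"],c["fx"])
for z0,z1,n in [(70,90,"pack"),(45,65,"ch")]:
    m=((W[...,2]>z0)&(W[...,2]<z1)).astype(np.uint8); k,l,st,ce=cv2.connectedComponentsWithStats(m)
    for i in range(1,k):
        if st[i,4]>400: p=W[l==i][:,:2].astype(np.float32); print(n,st[i],cv2.minAreaRect(p),np.median(W[l==i][:,2]))
E
```

```text
t 2.6 pos [467.5 -24.7 249.9] F [-0.9  0.2 -1. ] w 85.2 g 0.0
shift cm [-0.76 -0.07 18.49] turn [-0.05 -0.04  0.02]
[430.78602993  34.48438713 373.29640452] 369.6456532041421
pack [ 256  182   44   31 1357] ((471.70721435546875, -29.30279541015625), (35.67163848876953, 24.430856704711914), 31.558929443359375) 79.70312889200034
ch [ 115    0  149   92 6117] ((336.70977783203125, 56.71744155883789), (95.0166244506836, 73.14120483398438), 78.94343566894531) 54.35277353072286
ch [  420    19   140   227 13024] ((618.0775146484375, 111.5524673461914), (73.89493560791016, 176.70855712890625), 9.186854362487793) 54.574727201191195
ch [ 123  210   97  174 5908] ((429.65728759765625, -186.65269470214844), (72.1773681640625, 173.7230682373047), 11.38983154296875) 54.298338889714046
ch [ 280  244  128  147 6936] ((618.781982421875, -114.12378692626953), (89.83890533447266, 172.6963653564453), 5.105607509613037) 54.30604286059227
```

View pics/w1.png

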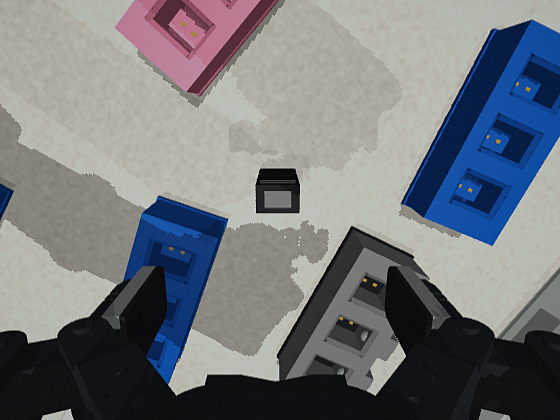

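The wrist view shows the pack at (278,198) between the jaws, with the charger at lower centre. The wrist fix of the pack, (471.7,-29.3), agrees with the top fix to 2 mm. I'll use the mean.

>>> move_arm --increments "-0.68 0 3 0 0 0 1; 0 0 4 0 0 0 1; 0 0 4 0 0 0 1; 0 0 3.5 0 0 0 1; 0 0 2.5 0 0 0 1; 0 0 1.5 0 0 0 1; 0 0 0 0 0 0 1; 0 0 0 0 0 0 0; 0 0 0 0 0 0 -0.5; 0 0 0 0 0 0 -1; 0 0 0 0 0 0 -1; 0 0 0 0 0 0 -1"

```text
time: 4.15
tool_pos: [472.0, -30.8, 66.1]
orientation: [0.489, 0.872, 0.001, 0.0]
ft_force: [-1.2, 0.1, 6.8]
grip_width: 35.4
grasp_force: 58.9
```

>>> move_arm --increments "0 0 0 0 0 0 -1; 0 0 0 0 0 0 -1; 0 0 -2 0 0 0 -1; 0 0 -3 0 0 0 -1; 0 0 -3 0 0 0 -1; 0 0 -3 0 0 0 -1; 0 0 -1.5 0 0 0 -1; 0 0 0 0 0 0 -1; 0 0 0 0 0 0 -1"

```text
time: 5.28
tool_pos: [470.9, -30.7, 189.4]
orientation: [0.489, 0.872, -0.0, -0.001]
ft_force: [-0.4, 1.0, -0.9]
grip_width: 35.3
grasp_force: 60.1
```

```bash
python3 - <<'E'
from h import *
go(520,-110,180,5.1)
s=env.sense(); M=R.from_quat(s["orientation"]).as_matrix()
c=env.capture("wrist"); W=cloud(c); cv2.imwrite("pics/w2.png",c["frame"][:,:,::-1])
T=(W-s["tool_pos"])@M
# points between pads, in tool frame
m=(abs(T[...,0])<40)&(abs(T[...,1])<17)&(T[...,2]>-30)&(T[...,2]<80)
p=T[m]; print(len(p))
for a,b in [(-30,-20),(-20,-12),(-12,-5),(-5,10),(10,30),(30,60),(60,80)]:
    q=p[(p[:,2]>=a)&(p[:,2]<b)]
    if len(q): print(a,b,len(q),q.min(0).round(1),q.max(0).round(1),np.median(q,0).round(1))
c=env.capture("top"); W=cloud(c); T=(W-s["tool_pos"])@M
for n in ["top2"]: cv2.imwrite("pics/top2.png",c["frame"][:,:,::-1])
E
```

```text
t 5.275 pos [470.9 -30.7 189.4] F [-0.4  1.  -0.9] w 35.3 g 60.1
shift cm [-9.33  0.05  0.94] turn [-7.000e-02 -2.000e-02  2.635e+01]
12168
-20 -12 6572 [-11.8 -17.  -19.6] [ 13.8  17.  -12. ] [  2.1   0.  -13.8]
-12 -5 957 [-12.4 -17.  -12. ] [13.9 17.  -5. ] [13.   0.1 -8.6]
-5 10 1541 [ 12.1 -17.   -5. ] [13.9 17.  10. ] [13.1  0.1  1.8]
10 30 1475 [ 12.2 -17.   10. ] [13.7 17.  30. ] [13.  -0.2 19.1]
30 60 1420 [  9.3 -17.   30. ] [13.7 17.  60. ] [13.  -0.1 44.1]
60 80 203 [ 12.6 -17.   60. ] [13.5 16.8 66.2] [13.  -0.1 62.9]
```

View pics/w2.png

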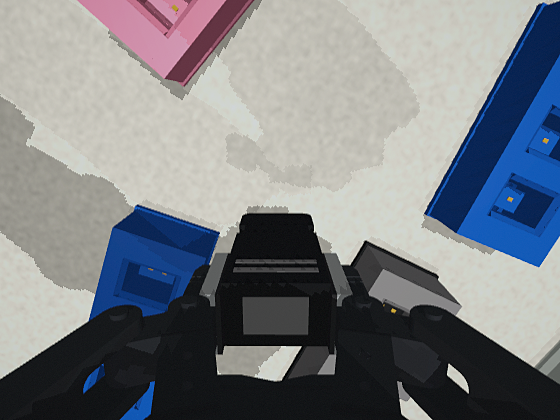

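The pack is held upright, about 1 mm off centre along tool x (35.3 mm across, 60 N). I'll go above the right bay, where the camera still sees the other two bays, and measure the charger and pack together.

>>> move_arm --increments "0 0 0 0 0 8.8 -1; 0 0 0 0 0 8.8 -1; 0 0 0 0 0 8.8 -1; -3 2.6 0 0 0 0 -1; -3 2.6 0 0 0 0 -1; -3 2.6 0 0 0 0 -1; -3 2.6 0 0 0 0 -1; -2.93 2.62 0 0 0 0 -1; 0 0 2 0 0 0 -1; 0 0 2 0 0 0 -1; 0 0 0 0 0 0 -1; 0 0 0 0 0 0 -1"

```text
time: 6.88
tool_pos: [614.1, -167.4, 150.4]
orientation: [0.675, 0.738, 0.0, -0.0]
ft_force: [0.0, 0.4, -0.0]
grip_width: 35.2
grasp_force: 60.3
```

```bash
cat > m.py <<'E'
from h import *
import sys
s=env.sense(); M=R.from_quat(s["orientation"]).as_matrix()
go(613.9,-167.8,150,5.1,s)
c=env.capture("wrist"); W=cloud(c); T=(W-s["tool_pos"])@M
np.savez("pics/w3",W=W,T=T,f=c["frame"])
m=(abs(T[...,1])<13); 
q=T[m&(T[...,2]>15)&(T[...,2]<60)&(abs(T[...,0]-13)<5)]; print("front face tool x",np.median(q[:,0]),len(q))
q=T[m&(T[...,2]<-11)&(T[...,2]>-18)&(abs(T[...,0])<16)]; print("top x range",np.percentile(q[:,0],[1,99]),np.median(q[:,2]))
t=(W[...,2]>50)&(W[...,2]<58); 
k,l,st,ce=cv2.connectedComponentsWithStats(t.astype(np.uint8))
i=1+np.argmax(st[1:,4]); print([list(x) for x in st if x[4]>500])
cv2.imwrite("pics/w3.png",c["frame"][:,:,::-1])
E
python3 m.py
```

```text
t 6.875 pos [ 614.1 -167.4  150.4] F [ 0.   0.4 -0. ] w 35.2 g 60.3
shift cm [-0.04 -0.02  0.04] turn [-0.02 -0.02 -0.02]
front face tool x 12.715289322939269 1897
top x range [-11.20485084  12.94914381] -13.758146231189704
[[np.int32(0), np.int32(0), np.int32(560), np.int32(420), np.int32(203420)], [np.int32(212), np.int32(0), np.int32(157), np.int32(253), np.int32(23078)], [np.int32(0), np.int32(80), np.int32(75), np.int32(269), np.int32(8430)]]
```

View pics/w3.png

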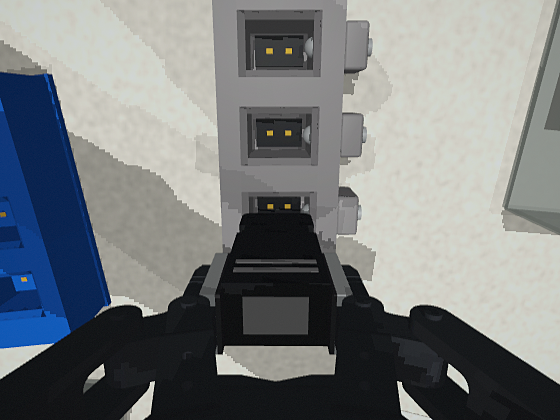

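The wrist view shows the left bay mouth at (279,43), the middle at (279,135), and the pack's foot at (277,220) just over the right bay. Next is the mouth offset in tool axes.

```bash
python3 - <<'E'
from h import *
d=np.load("pics/w3.npz"); W,T=d["W"],d["T"]
z=np.median(W[85:105,225:232,2]); print("rim z",z)
rim=(abs(W[...,2]-z)<1.0)
# straight edges of bays from rim mask, in tool frame, using rim pixels on each side
for name,(r0,r1) in dict(left=(25,65),mid=(118,155)).items():
    L=[];Rr=[];OL=[]
    for r in range(r0,r1):
        row=np.where(rim[r,200:350])[0]+200; a=row[row<279].max(); b=row[row>279].min()
        L.append(T[r,a,1]);Rr.append(T[r,b,1]);OL.append(T[r,row.min(),1])
    U=[];D=[]
    for cc in range(255,305):
        rows=np.where(rim[:230,cc])[0]; mid=(r0+r1)//2
        u=rows[rows<mid]; dn=rows[rows>mid]
        if len(u):U.append(T[u.max(),cc,0])
        if len(dn):D.append(T[dn.min(),cc,0])
    f=np.median; print(name,"y",f(L),f(Rr),"ctr",(f(L)+f(Rr))/2,"outer",f(OL),"x",f(U),f(D),"ctr",(f(U)+f(D))/2)
    print(" trend",np.polyfit(range(r0,r1),L,1)[0]*(r1-r0))
# bottom-of-pack side edges in tool y on front face
m=(T[...,2]>15)&(T[...,2]<62)&(abs(T[...,0]-12.7)<2.5)
for a,b in [(25,40),(40,60)]:
    q=T[m&(T[...,2]>a)&(T[...,2]<b)]; print("pack y",a,np.percentile(q[:,1],[.5,99.5]),np.median(q[:,0]))
E
```

```text
rim z 54.68152060240119
left y -20.67176898708288 23.39907316653568 ctr 1.3636520897263988 outer -34.298169384949354 x 116.09226565854847 84.15205217937984 ctr 100.12215891896415
 trend 0.5628388445098795
mid y -20.50663582663008 23.400042718620323 ctr 1.4467034459951211 outer -34.22895779491925 x 66.83698200796309 34.47247359983274 ctr 50.65472780389791
 trend 0.3902037185086703
pack y 25 [-18.27273915  17.13784661] 12.702379148731664
pack y 40 [-18.28718632  17.45884779] 12.722371942459445
```

In tool y the bay is 1.9 mm off (pack -0.5, mouth +1.4). In tool x they agree within 0.3 mm. I'll correct that and enter the right bay in stages, watching the force.

>>> move_arm --increments "0 0.19 0.5 0 0 0 -1; 0 0 1 0 0 0 -1; 0 0 0.8 0 0 0 -1; 0 0 0.5 0 0 0 -1; 0 0 0.4 0 0 0 -1; 0 0 0.3 0 0 0 -1; 0 0 0 0 0 0 -1"

```text
time: 7.8
tool_pos: [616.1, -168.0, 115.1]
orientation: [0.675, 0.737, -0.0, -0.0]
ft_force: [0.3, 0.2, -1.9]
grip_width: 34.9
grasp_force: 60.3
```

>>> move_arm --increments "0 0 0.3 0 0 0 -1; 0 0 0.2 0 0 0 -1; 0 0 0.2 0 0 0 -1"

```text
time: 8.18
tool_pos: [615.0, -168.4, 108.4]
orientation: [0.676, 0.737, -0.001, -0.001]
ft_force: [-5.6, -0.1, 4.8]
grip_width: 35.4
grasp_force: 61.2
```

>>> move_arm --increments "0 0 0.3 0 0 0 -1; 0 0 0.3 0 0 0 -1; 0 0 0.2 0 0 0 -1; 0 0 0 0 0 0 -1"

```text
time: 8.68
tool_pos: [615.1, -167.9, 99.4]
orientation: [0.675, 0.737, -0.001, -0.001]
ft_force: [-4.6, -0.3, -2.6]
grip_width: 35.1
grasp_force: 60.5
```

>>> move_arm --increments "0 0 0.4 0 0 0 -1; 0 0 0.4 0 0 0 -1; 0 0 0.4 0 0 0 -1; 0 0 0.3 0 0 0 -1; 0 0 0 0 0 0 -1"

```text
time: 9.3
tool_pos: [615.5, -167.8, 84.6]
orientation: [0.675, 0.737, -0.0, -0.001]
ft_force: [-5.4, -0.5, -4.2]
grip_width: 34.8
grasp_force: 60.9
```

>>> move_arm --increments "0 0 0.2 0 0 0 -1; 0 0 0 0 0 0 -1; 0 0 0 0 0 0 -1"

```text
time: 9.68
tool_pos: [615.9, -167.9, 83.1]
orientation: [0.675, 0.737, -0.0, -0.0]
ft_force: [-5.4, -0.5, -0.6]
grip_width: 35.1
grasp_force: 61.4
```

>>> move_arm --increments "0 0 0.15 0 0 0 -1; 0 0 0 0 0 0 -1; 0 0 0 0 0 0 0; 0 0 0 0 0 0 0.2; 0 0 0 0 0 0 0.2; 0 0 0 0 0 0 0.2"

```text
time: 10.42
tool_pos: [616.5, -167.9, 81.9]
orientation: [0.675, 0.738, 0.0, 0.0]
ft_force: [-0.5, -0.4, -0.4]
grip_width: 50.8
grasp_force: 0.0
```

```bash
cat > top.py <<'E'
from h import *
s=env.sense(); M=R.from_quat(s["orientation"]).as_matrix()
print(s["time"],s["tool_pos"].round(1),s["ft_force"].round(1),s["grip_width"].round(1))
c=env.capture("wrist"); W=cloud(c); T=(W-s["tool_pos"])@M
m=(abs(T[...,0]-1)<8)&(abs(T[...,1])<12)&(W[...,2]>60)&(W[...,2]<130)
print("pack top z",np.median(W[m][:,2]),m.sum(),"expect 97 home, 107 lifted")
cv2.imwrite("pics/t%d.png"%(s["time"]*100),c["frame"][:,:,::-1])
E
python3 top.py
```

```text
Traceback (most recent call last):
  File "top.py", line 3, in <module>
    print(s["time"],s["tool_pos"].round(1),s["ft_force"].round(1),s["grip_width"].round(1))
                                                                  ^^^^^^^^^^^^^^^^^^^^^
AttributeError: 'float' object has no attribute 'round'
```

```bash
sed -i 's/,s\["grip_width"\].round(1))/,s["grip_width"])/' top.py; python3 top.py
```

```text
10.425 [ 616.5 -167.9   81.9] [-0.5 -0.4 -0.4] 50.76459879757289
pack top z 97.69278394963136 3079 expect 97 home, 107 lifted
```

>>> move_arm --increments "0 0 0 0 0 0 0.4; 0 0 0 0 0 0 0.4; 0 0 -1 0 0 0 0.4; 0 0 -2 0 0 0 0.4; 0 0 -3 0 0 0 0.4; 0 0 -3 0 0 0 0.4; 0 0 -1 0 0 0 0.4; 0 0 0 0 0 0 0.4; 0 0 0 0 0 0 0.4; 0 0 0 0 0 0 0.4; 0 0 0 0 0 0 0.4; 0 0 0 0 0 0 0.4"

```text
time: 11.98
tool_pos: [616.1, -168.0, 181.5]
orientation: [0.675, 0.737, -0.0, -0.0]
ft_force: [-0.7, -0.6, -0.1]
grip_width: 60.1
grasp_force: 0.0
```

```bash
python3 top.py; mv pics/t*.png pics/old/ 2>/dev/null; ls pics
```

```text
11.975 [ 616.1 -168.   181.5] [-0.7 -0.6 -0.1] 60.0948771909902
pack top z 97.70984400065315 1038 expect 97 home, 107 lifted
crop.png
side.npz
side.png
t1042.png
t1197.png
top.npz
top.png
top2.png
w1.npz
w1.png
w2.png
w3.npz
w3.png
```

```bash
python3 - <<'E'
from h import *
s=env.sense(); M=R.from_quat(s["orientation"]).as_matrix()
c=env.capture("wrist"); W=cloud(c); T=(W-s["tool_pos"])@M
t=(abs(T[...,0]-1)<9)&(abs(T[...,1])<14)&(W[...,2]>60)&(W[...,2]<130)
r=(abs(W[...,2]-55)<2)&(T[...,0]>20)&(T[...,0]<130)&(abs(T[...,1])<33)
A=np.c_[W[r][:,:2],np.ones(r.sum())]; k=np.linalg.lstsq(A,W[r][:,2],rcond=None)[0]
h=W[t][:,2]-np.c_[W[t][:,:2],np.ones(t.sum())]@k
print("above rim",np.median(h),"rim",np.median(W[r][:,2]))
A=np.c_[T[t][:,:2],np.ones(t.sum())]; print("tilt deg",np.degrees(np.linalg.lstsq(A,h,rcond=None)[0][:2]))
E
```

```text
above rim 42.96218464840074 rim 54.6193408144719
tilt deg [-0.32294818 -0.37532095]
```

View pics/t1197.png

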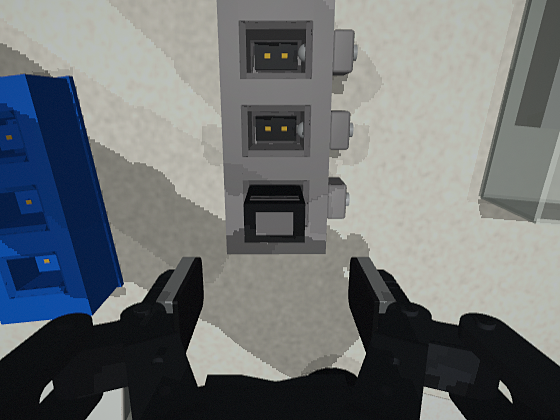

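The picture shows the pack upright at (274,215) in the right bay, with the gripper clear of it. Its top is 43 mm above the rim (home 42, lifted 52) and hasn't moved for over 1.5 s against the contacts, so this catch holds.

```bash
python3 top.py; python3 -c "
from cell import env; print(env.sign_off())"
```

```text
12.075 [ 616.2 -168.   181.6] [ 0.4 -0.4 -0.2] 59.79620743211825
pack top z 97.63185047324811 1028 expect 97 home, 107 lifted
the job is handed in; nothing more can be done
None
```

I put the pack in the right bay, the first one tried; it stayed down on its own within about 1 mm of home, with the gripper clear, and I handed the job in at about 12 s (verdict not shown).

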